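Check a dryer roller axle in the bench caliper

TASK

Pick out the dryer axle with the thick round foot (not the slim one, not the square-footed one) and stand it upright on the caliper's bed, midway across it, between the two jaws. Then slide the moving jaw shut until the foot is gently but firmly held against both jaws, without forcing it, and leave the jaw closed on the axle.

Things in the scene. Friction and masses are not known exactly. Their poses are not given: they have to be found in the camera images.
- caliper: Steel bench caliper, fixed. Origin: at counter level under the bed's centre line; y along the bed (closing direction), x across, z up. Bed 100 mm wide (x -50 to 50), y -170 to 100, top at z = 12 mm. Fixed dark jaw block at the +y end: inner face at y = 60, x -25 to 25, top at z = 40. Strip at x = 40 is look only. Stand the axle within 15 mm of x = 0.
- jaw: Dark carriage on the bed, axes as the caliper's, slides along caliper y from -90 mm (open) to -5. Origin: counter level under its thumb post. Contact face 50 mm ahead (+y), 50 mm wide, z 13 to 40. Opening = 10 mm - its y: 80 to 100 at start, 44 shut on the axle. Friction 2.5 N, up to 8 N pushing the axle; stays where left. 8 to 15 N on the post holds the axle; over 60 N on it is forcing.
- thumb_post (a point): Grip point on the moving jaw's upright round steel thumb post, on its axis, 64 mm above the counter. The post is 18 mm in diameter, from 40 mm (carriage top) to 82 mm above the counter; pinch it from above or push it. Behind it the carriage ends 15 mm away.
- axle: Turned steel axle, upright: round foot 44 mm diameter, 32 mm high; neck 20 mm diameter above it up to 88 mm, dark ring near its top; 0.4 kg, loose. Origin: centre of its underside, z up. Two bystanders have the same neck and height but a slim round foot (30 mm) or a square foot (44 mm); the three stand in any order, at least 90 mm apart centre to centre.

How it is judged:
By the outcome, as a careful person would: the job done as asked, in the order asked, and still so for the second after the job is handed in, with the robot touching nothing.
It also fails if it takes over 48 s, if anything falls off the work surface, if the arm or the gripper's body presses on something with over 40 N, if the wrist force passes 120 N, or if a joint passes its speed limit or range.

ROBOT

A 6-joint arm with a two-finger parallel gripper is mounted at the origin on the work surface. World frame = base frame: x ahead of the robot, y to its left, z up, the work surface at z = 0. Lengths are in m, angles in rad, forces in N, time in s.
With the tool pointing down it reaches from about 0.35 to 0.725 m from the base axis. Payload 4.3 kg.
Tool frame: the origin (TCP) lies between the finger pads; the fingertips stand 11 mm ahead of it and the grasp point (between the pads) lies 8 mm behind it; z points along the fingers, y is the line along which they close (so a half turn about z gives the same grasp; the last joint's range is limited). The gripper opens to 85 mm and grips with 20 to 120 N. Pads are 22 mm wide; open, the fingers measure 114 mm over their backs; the gripper's body (76 mm by 85 mm) begins 54 mm behind the grasp point. The pads swing forward as they close: fully open they stand 13 mm farther back than shut.
Start: joints at [-1.356, 0.377, 0.081, 1.274, 0, 1.46], TCP at [0.184, -0.545, 0.242] pointing down, gripper open.
Joint ranges: [-2.72, 2.72], [-0.84, 1.66], [-1.02, 1.22], [-1.77, 2.12], [-1.37, 1.28], [-3.14, 3.14]. Speed limits (rad/s): [2.57, 2.57, 3.14, 3.14, 3.14, 3.14].

INTERFACE

Orientations are given as a unit quaternion [x, y, z, w].
In Python, from rig import telemetry, optics, env gives the robot as it stands.
- The arm moves only by the tool step_arm, never from a script. Its argument "targets" is a list that holds one entry, the list of rows, each a list of 7 numbers: the shift along the tool's x, y, z in units of 40 mm (1.0 is 40 mm), then the turn, a rotation vector about the tool's x, y, z in units of 6 degrees (1.0 is 6 degrees), then the opening, from 0 (shut) to 1 (fully open). A call has 1 to 12 rows; each row shifts and turns the commanded pose from where the row before left it, along the tool's axes as they then stand; what a row does not reach is not made up. A row lasts 1/12 s, in which the tool goes at most 41.7 mm and 7.16 degrees, less where a joint would pass 70% of its speed; a pose out of reach is approached as far as the arm can. A call is refused whole if a number of a shift passes 1 or a number of a turn 1, either way. A call with a gripper value outside its range is refused whole. The fingers move at their own pace and stop on an object; "grip_force" is the grip in N (left out, the last holds). Time passes only in rows, so rows that do not move let the fingers close. It gives the time, the measured TCP pose, the force, the opening and the grip force at its end, in the units of the state.
- telemetry.observe(): the state, without advancing time (a new reading comes with each control period).
- optics.get_image(name): name is "side" or "top"; returns (picture, depth): 400x640x3 uint8, blue, green, red; 400x640 float32, m along the optical axis (not along the pixel's ray), 0 where there is no reading.
- optics.camera_model(name): a dict with "fx", "fy", "cx", "cy" (pixels), "dist_coeffs" ([k1, k2, p1, p2, k3] as OpenCV has them; the pictures are not rectified), "rvec" (rotation vector, rad) and "tvec" (3), from world to camera coordinates, as OpenCV has them. Camera axes: x right, y down, z forward; pixel columns grow to the right and rows downward; lengths in m; the calibration is good to about 2 mm. A picture is of the moment at which its call begins. camera_model takes no time and is no camera call.
- env.sign_off(): hands the job in; it is judged then, once.
The state is a dict: "t": time; "q": joint angles; "dq": joint speeds; "joint_torque": joint torques, N m; "eef_pos": TCP position; "orientation": TCP orientation; "force": force on the tool from outside, world axes, zero at the start; "ft_torque": the same for the moment, N m; "width": finger opening in m; "gripper_force": force on a finger pad.
Only numpy, scipy, OpenCV 4.12 (cv2) and the standard library are available. Lean on these libraries where they do the work, as an engineer would, in place of code of your own. Each camera call takes 0.05 s, during which the arm holds its last target. There are 200 camera calls.

## Working session

There is one attempt and no reset: what is moved stays moved. The work goes in short steps, Python scripts to look and compute and a tool call to move; the robot and the scene stay as the last step left them, time stands still between calls to the robot, and variables do not carry over. Pictures are saved under pics/ and viewed, at most 10 in all, crops included, and the job is handed in when it is done.

Besides the shell and the picture viewer there is one more tool, called after "Call:" by a JSON object that holds its "fn" and its "kwargs". step_arm: Moves the arm, as the interface text tells. Its arguments: {"type":"object","properties":{"targets":{"type":"array","items":{"type":"array","items":{"type":"array","items":{"type":"number"}}}},"grip_force":{"type":"number"}},"required":["targets"]}

```bash
mkdir -p pics
python3 - <<'E'
from rig import telemetry, optics
import cv2, numpy as np
for n in ("top","side"):
    p,d=optics.get_image(n); cv2.imwrite(f"pics/{n}0.png",p); np.save(f"{n}0.npy",d)
    m=optics.camera_model(n); print(n,m, (-cv2.Rodrigues(np.array(m["rvec"],float))[0].T@np.array(m["tvec"],float).reshape(3)))
s=telemetry.observe(); print(s)
E
```

```text
top {'fx': 362.1747196406246, 'fy': 362.1747196406246, 'cx': 315.6037305176007, 'cy': 203.0764355521618, 'dist_coeffs': array([-0.02300484,  0.        ,  0.        ,  0.        ,  0.        ]), 'rvec': array([ 2.08228399, -2.14237611,  0.1930547 ]), 'tvec': array([-0.02550141,  0.54417332,  0.64189544])} [ 0.40799115 -0.04834993  0.73485385]
side {'fx': 446.75887216556254, 'fy': 446.75887216556254, 'cx': 326.8111030790787, 'cy': 199.48157856721355, 'dist_coeffs': array([-0.05582727,  0.        ,  0.        ,  0.        ,  0.        ]), 'rvec': array([ 0.33133292, -2.72614622,  1.33273171]), 'tvec': array([0.49772427, 0.17308306, 0.69032684])} [0.3906657  0.54309509 0.55377466]
{'t': 0.1, 'q': array([-1.35632241e+00,  3.78002593e-01,  7.97874187e-02,  1.27442469e+00,
        1.51323972e-06,  1.46050323e+00]), 'dq': array([-0.00028385,  0.00023632,  0.00101584,  0.0007898 , -0.00056553,
       -0.00056344]), 'joint_torque': array([ 1.54768797e-03, -4.64695036e+01,  2.70581496e+01,  1.19639601e-02,
       -1.34973784e-04, -1.09540375e-05]), 'eef_pos': array([ 0.18336417, -0.54438145,  0.24145793]), 'orientation': array([ 9.86844324e-01,  1.61670745e-01, -4.72380686e-05, -9.20559025e-04]), 'force': array([ 0.44770243, -0.25769276, -0.03392692]), 'ft_torque': array([-0.00887422, -0.05000466,  0.04269578]), 'gripper_force': 0.0, 'width': 0.08522193269811401}
```

View pics/top0.png

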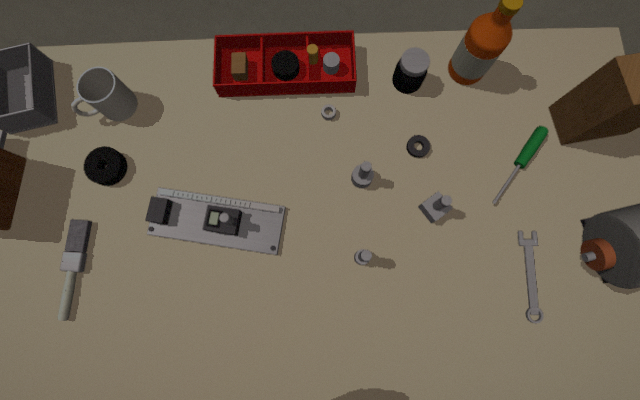

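View pics/side0.png

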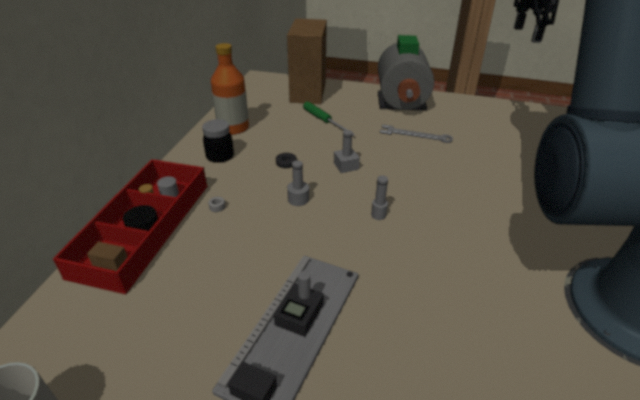

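The top view shows the thick round-footed axle at about (362,175), the square-footed one at (437,207) and the slim one at (363,257). The caliper bed runs from (148,225) to (285,210), with the fixed jaw at (158,210) and the moving jaw at (222,219). The side view shows the same thick axle at (298,185).

```bash
cat > h.py <<'E'
import cv2, numpy as np
from rig import optics, telemetry
def cam(n):
    m=optics.camera_model(n); K=np.array([[m["fx"],0,m["cx"]],[0,m["fy"],m["cy"]],[0,0,1]])
    R=cv2.Rodrigues(np.array(m["rvec"],float))[0]; t=np.array(m["tvec"],float).reshape(3)
    return K,np.array(m["dist_coeffs"],float),R,t
def rays(n,uv):
    K,D,R,t=cam(n); u=cv2.undistortPoints(np.array(uv,float).reshape(-1,1,2),K,D).reshape(-1,2)
    return -R.T@t, np.c_[u,np.ones(len(u))]@R
def plane(n,uv,z):
    c,d=rays(n,uv); return (c+d*((z-c[2])/d[:,2])[:,None])[:,:2]
def cloud(n,dep):
    h,w=dep.shape; uv=np.stack(np.meshgrid(np.arange(w),np.arange(h)),-1).reshape(-1,2)
    c,d=rays(n,uv); P=(c+d*dep.reshape(-1,1)).reshape(h,w,3); P[dep==0]=np.nan; return P
E
python3 - <<'E'
from h import *
img=cv2.imread("pics/top0.png"); P=cloud("top",np.load("top0.npy"))
def stat(n,x0,y0,x1,y1,zl,zh):
    Q=P[y0:y1,x0:x1].reshape(-1,3); Q=Q[(Q[:,2]>zl)&(Q[:,2]<zh)]
    r=cv2.minAreaRect((Q[:,:2]*1000).astype(np.float32)); print(n,len(Q),np.median(Q,0).round(4),"rect",np.round(r[0],1),np.round(r[1],1),round(r[2],2))
stat("bed",140,180,295,260,.006,.03)
stat("fixed",140,180,180,240,.034,.05)
stat("carr",195,195,250,245,.034,.05)
stat("post",195,195,250,245,.07,.1)
stat("axtop",340,150,390,195,.08,.1)
stat("axfoot",340,150,390,195,.026,.038)
stat("sqtop",415,185,460,230,.08,.1)
stat("slimtop",345,240,385,275,.08,.1)
# fixed table noise
print(np.nanstd(P[300:340,200:300,2]),np.nanmean(P[300:340,200:300,2]))
c=cv2.resize(img[145:275,135:395],None,fx=3,fy=3,interpolation=cv2.INTER_CUBIC); c=cv2.convertScaleAbs(c,alpha=1.6); cv2.imwrite("pics/c1.png",c)
E
```

```text
bed 5100 [0.517  0.1512 0.0125] rect [522.2 164. ] [270.6 100.3] 79.55
fixed 453 [0.543  0.2724 0.0396] rect [543.1 273.3] [36.8 48.2] 79.73
carr 745 [0.5166 0.1493 0.0407] rect [518.7 145.6] [66.1 50.4] 79.75
post 88 [0.5148 0.1272 0.0818] rect [515. 128.] [16.8 17.1] 24.71
axtop 101 [ 0.6016 -0.1361  0.0884] rect [ 602.2 -136. ] [19.2 18.9] 18.88
axfoot 238 [ 0.5961 -0.1306  0.0324] rect [ 600.8 -135.3] [42.6 37.6] 65.84
sqtop 110 [ 0.5331 -0.2776  0.0884] rect [ 534.4 -278.1] [18.6 19.4] 81.58
slimtop 112 [ 0.4393 -0.1269  0.0879] rect [ 439.4 -127.3] [18.9 19.5] 84.63
0.0012519332733160345 0.00030406605062707065
```

View pics/c1.png

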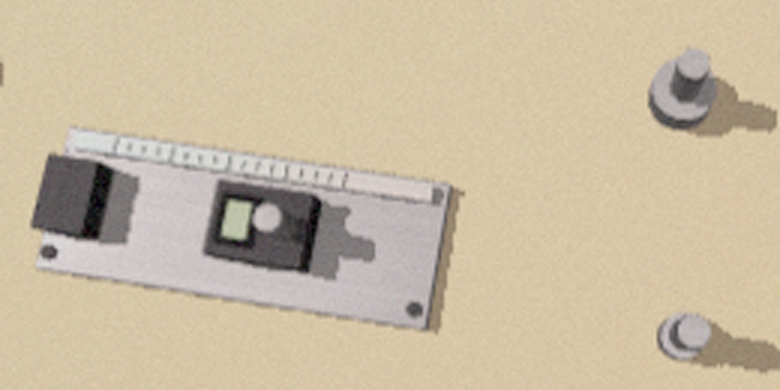

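The enlarged crop confirms it. The foot at crop (683,92) is thick and round, and the one at (685,335) is slim. The depth readings give the poses: caliper yaw is about 79.65° and the origin is about (528.5,198.4) mm. The axle is at about (601.8,-135.8), and the jaw is at y≈-71. First I'll turn the tool so its closing axis lies along caliper x.

Call:
{"fn": "step_arm", "kwargs": {"targets": [[[0, 0, 0, 0, 0, -1, 1], [0, 0, 0, 0, 0, -1, 1], [0, 0, 0, 0, 0, -1, 1], [0, 0, 0, 0, 0, -1, 1], [0, 0, 0, 0, 0, -1, 1], [0, 0, 0, 0, 0, -1, 1], [0, 0, 0, 0, 0, -1, 1], [0, 0, 0, 0, 0, -1, 1], [0, 0, 0, 0, 0, -1, 1], [0, 0, 0, 0, 0, -1, 1], [0, 0, 0, 0, 0, -0.17, 1], [0, 0, 0, 0, 0, 0, 1]]], "grip_force": 40}}

```text
t: 1.1
eef_pos: [0.1834, -0.5447, 0.2419]
orientation: [0.769, 0.64, 0.0, -0.0]
force: [0.4, -0.1, -0.0]
width: 0.0856
gripper_force: 0.0
```

```bash
cat >> h.py <<'E'
from scipy.spatial.transform import Rotation as Ro
O=np.array([.5285,.1984]); TH=np.radians(79.65)
YC=np.array([np.cos(TH),np.sin(TH)]); XC=np.array([YC[1],-YC[0]])
def go(*tgts):
    s=telemetry.observe(); R=Ro.from_quat(s["orientation"]); p=np.array(s["eef_pos"])
    print("t",s["t"],"pos",p.round(4),"rotvec err",np.degrees((R.inv()*Ro.from_matrix(np.c_[[*YC,0],[*XC,0],[0,0,-1]])).as_rotvec()).round(2),"F",s["force"].round(1),"w",round(s["width"],4))
    print("caliper xy mm",((p[:2]-O)@np.c_[XC,YC]*1000).round(1))
    for t in tgts:
        print("units",(R.inv().apply(np.array(t)-p)/.04).round(3)); p=np.array(t)
def cal(x,y,z): return [*(O+x*XC+y*YC),z]
E
python3 - <<'E'
from h import *
go([.6018,-.1358,.20],[.6018,-.1358,.057])
E
```

```text
t 1.1 pos [ 0.1834 -0.5447  0.2419] rotvec err [-0.02 -0.05 -0.12] F [ 0.4 -0.1 -0. ] w 0.0856
caliper xy mm [-205.9 -793. ]
units [11.952  8.428  1.054]
units [-3.000e-03  1.000e-03  3.575e+00]
```

Call:
{"fn": "step_arm", "kwargs": {"targets": [[[0.664, 0.468, 0, 0, 0, 0, 1], [0.664, 0.468, 0, 0, 0, 0, 1], [0.664, 0.468, 0, 0, 0, 0, 1], [0.664, 0.468, 0, 0, 0, 0, 1], [0.664, 0.468, 0, 0, 0, 0, 1], [0.664, 0.468, 0, 0, 0, 0, 1], [0.664, 0.468, 0, 0, 0, 0, 1], [0.664, 0.468, 0, 0, 0, 0, 1], [0.664, 0.468, 0, 0, 0, 0, 1], [0.664, 0.468, 0, 0, 0, 0, 1], [0.664, 0.468, 0, 0, 0, 0, 1], [0.664, 0.468, 0, 0, 0, 0, 1]]]}}

```text
t: 2.1
eef_pos: [0.4627, -0.2705, 0.2423]
orientation: [0.769, 0.639, -0.0, -0.0]
force: [0.8, -0.5, 0.4]
width: 0.0854
gripper_force: 0.0
```

Call:
{"fn": "step_arm", "kwargs": {"targets": [[[0.664, 0.468, 0.1, 0, 0, 0, 1], [0.664, 0.468, 0.2, 0, 0, 0, 1], [0.664, 0.468, 0.2, 0, 0, 0, 1], [0.664, 0.468, 0.2, 0, 0, 0, 1], [0.664, 0.468, 0.2, 0, 0, 0, 1], [0.664, 0.468, 0.154, 0, 0, 0, 1], [0, 0, 0, 0, 0, 0, 1], [0, 0, 0, 0, 0, 0, 1]]]}}

```text
t: 2.77
eef_pos: [0.6013, -0.1339, 0.1991]
orientation: [0.768, 0.641, -0.001, -0.001]
force: [-0.2, -0.1, 1.0]
width: 0.0852
gripper_force: 0.0
```

Run:
```python
from h import *
p,d=optics.get_image("side"); cv2.imwrite("pics/s1.png",cv2.convertScaleAbs(cv2.resize(p[30:270,200:480],None,fx=2.5,fy=2.5),alpha=1.5))
go([.6018,-.1358,.20],[.6018,-.1358,.057])
```

```text
t 2.8167 pos [ 0.6008 -0.135   0.1997] rotvec err [-0.07  0.03 -0.04] F [-1.2 -0.1  0.5] w 0.0853
caliper xy mm [ 131. -315.]
units [-0.014  0.028 -0.008]
units [2.000e-03 4.000e-03 3.575e+00]
```

View pics/s1.png

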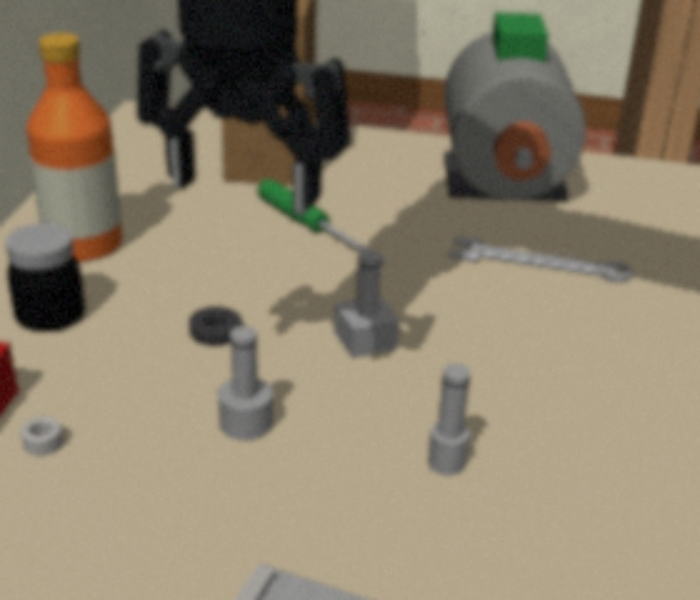

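The gripper hangs over the thick round-footed axle, with its fingers at crop (180,160) and (305,185) and the axle at (245,385) below. The way down is clear, so I'll descend and grip.

Call:
{"fn": "step_arm", "kwargs": {"targets": [[[0, 0, 0.7, 0, 0, 0, 1], [0, 0, 0.7, 0, 0, 0, 1], [0, 0, 0.7, 0, 0, 0, 1], [0, 0, 0.7, 0, 0, 0, 1], [0, 0, 0.5, 0, 0, 0, 1], [0, 0, 0.27, 0, 0, 0, 1], [0, 0, 0, 0, 0, 0, 1], [0, 0, 0, 0, 0, 0, 0], [0, 0, 0, 0, 0, 0, 0], [0, 0, 0, 0, 0, 0, 0], [0, 0, 0, 0, 0, 0, 0], [0, 0, 0, 0, 0, 0, 0]]]}}

```text
t: 3.82
eef_pos: [0.6019, -0.1356, 0.0585]
orientation: [0.768, 0.64, 0.001, 0.001]
force: [-0.2, -0.2, 0.2]
width: 0.0258
gripper_force: 0.0
```

Call:
{"fn": "step_arm", "kwargs": {"targets": [[[0, 0, 0, 0, 0, 0, 0], [0, 0, 0, 0, 0, 0, 0], [0, 0, 0, 0, 0, 0, 0], [0, 0, 0, 0, 0, 0, 0]]]}}

```text
t: 4.15
eef_pos: [0.602, -0.1357, 0.0583]
orientation: [0.768, 0.64, 0.001, 0.001]
force: [1.2, 0.1, 5.2]
width: 0.0192
gripper_force: 40.1
```

Call:
{"fn": "step_arm", "kwargs": {"targets": [[[0, 0, -0.2, 0, 0, 0, 0], [0, 0, -0.45, 0, 0, 0, 0], [0, 0, -0.7, 0, 0, 0, 0], [0, 0, -0.7, 0, 0, 0, 0], [0, 0, -0.5, 0, 0, 0, 0], [0, 0, -0.2, 0, 0, 0, 0], [0, 0, 0, 0, 0, 0, 0], [0, 0, 0, 0, 0, 0, 0]]]}}

```text
t: 4.82
eef_pos: [0.6001, -0.1351, 0.166]
orientation: [0.768, 0.64, -0.001, -0.001]
force: [0.1, -0.5, -5.3]
width: 0.0188
gripper_force: 39.7
```

Run:
```python
from h import *
go(cal(0,.028,.17),cal(0,.028,.0703))
```

```text
t 4.8167 pos [ 0.6001 -0.1351  0.166 ] rotvec err [-0.13 -0.01 -0.02] F [ 0.1 -0.5 -5.3] w 0.0188
caliper xy mm [ 130.4 -315.2]
units [ 8.578 -3.263 -0.091]
units [-1.000e-03  6.000e-03  2.492e+00]
```

Call:
{"fn": "step_arm", "kwargs": {"targets": [[[0.3, -0.11, -0.1, 0, 0, 0, 0], [0.6, -0.23, 0, 0, 0, 0, 0], [0.7, -0.27, 0, 0, 0, 0, 0], [0.7, -0.27, 0, 0, 0, 0, 0], [0.7, -0.27, 0, 0, 0, 0, 0], [0.7, -0.27, 0, 0, 0, 0, 0], [0.7, -0.27, 0, 0, 0, 0, 0], [0.7, -0.27, 0, 0, 0, 0, 0], [0.7, -0.27, 0, 0, 0, 0, 0], [0.7, -0.27, 0, 0, 0, 0, 0], [0.7, -0.27, 0, 0, 0, 0, 0], [0.7, -0.27, 0, 0, 0, 0, 0]]]}}

```text
t: 5.82
eef_pos: [0.5357, 0.199, 0.1692]
orientation: [0.768, 0.64, -0.002, -0.001]
force: [0.6, -0.4, -4.6]
width: 0.0192
gripper_force: 39.6
```

Call:
{"fn": "step_arm", "kwargs": {"targets": [[[0.5, -0.17, 0, 0, 0, 0, 0], [0.18, -0.05, 0, 0, 0, 0, 0], [0, 0, 0, 0, 0, 0, 0], [0, 0, 0, 0, 0, 0, 0], [0, 0, 0, 0, 0, 0, 0]]]}}

```text
t: 6.23
eef_pos: [0.5341, 0.2246, 0.1705]
orientation: [0.768, 0.64, -0.001, -0.0]
force: [-0.0, 0.7, -4.6]
width: 0.0186
gripper_force: 39.6
```

Run:
```python
from h import *
p,d=optics.get_image("side"); cv2.imwrite("pics/s2.png",cv2.convertScaleAbs(cv2.resize(p[160:400,160:420],None,fx=2.5,fy=2.5),alpha=1.5))
P=cloud("side",d); Q=P.reshape(-1,3); c=(Q[:,:2]-O)@np.c_[XC,YC]
m=(abs(c[:,0])<.035)&(abs(c[:,1]-.028)<.035)&(Q[:,2]>.08)&(Q[:,2]<.135)
for z in (.09,.1,.11,.12,.13):
    k=m&(abs(Q[:,2]-z)<.005); print(z,k.sum(),(c[k].min(0)*1000).round(1),(c[k].max(0)*1000).round(1)) if k.any() else 0
print("lowest",np.nanpercentile(Q[m][:,2],1))
go(cal(0,.028,.17),cal(0,.028,.0703))
```

```text
0.11 30 [-21.1  22.3] [15.8 49.3]
0.12 183 [-21.9  21.2] [16.9 49.9]
0.13 193 [-22.3  16.7] [16.1 50. ]
lowest 0.11309641549335474
t 6.2833 pos [0.5344 0.2244 0.1707] rotvec err [-0.05  0.07 -0.11] F [ 0.  -0.5 -3.7] w 0.0191
caliper xy mm [ 1.1 26.6]
units [ 0.034 -0.028  0.018]
units [3.000e-03 2.000e-03 2.492e+00]
```

View pics/s2.png

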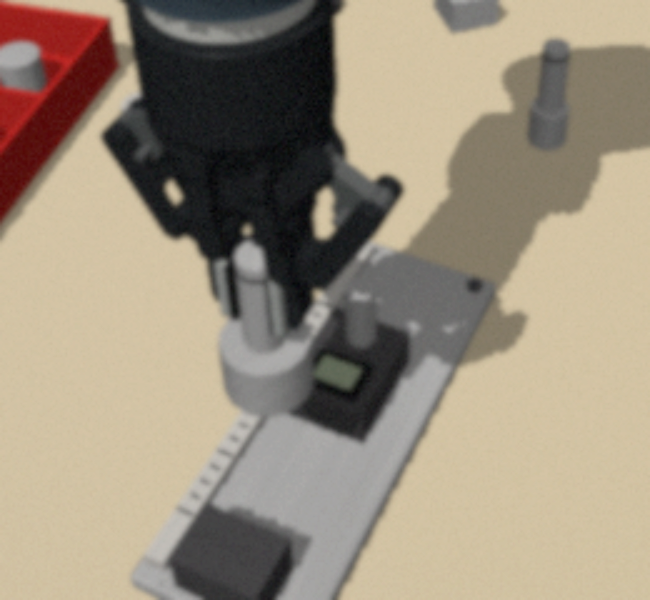

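The side view shows the axle held upright over the bed, with the foot at crop (267,370), ahead of the jaw screen at (338,372). Its measured foot extent matches a caliper position of about (-2, 28). I'll lower it.

Call:
{"fn": "step_arm", "kwargs": {"targets": [[[0, 0, 0.4, 0, 0, 0, 0], [0, 0, 0.6, 0, 0, 0, 0], [0, 0, 0.6, 0, 0, 0, 0], [0, 0, 0.4, 0, 0, 0, 0], [0, 0, 0.2, 0, 0, 0, 0], [0, 0, 0.1, 0, 0, 0, 0], [0, 0, 0.1, 0, 0, 0, 0], [0, 0, 0, 0, 0, 0, 0], [0, 0, 0, 0, 0, 0, 0]]]}}

```text
t: 7.03
eef_pos: [0.5354, 0.2257, 0.0763]
orientation: [0.768, 0.64, 0.001, 0.0]
force: [-0.1, -0.3, -3.9]
width: 0.019
gripper_force: 39.4
```

Call:
{"fn": "step_arm", "kwargs": {"targets": [[[0, 0, 0.04, 0, 0, 0, 0], [0, 0, 0.04, 0, 0, 0, 0], [0, 0, 0, 0, 0, 0, 0], [0, 0, 0, 0, 0, 0, 0]]]}}

```text
t: 7.37
eef_pos: [0.5346, 0.2258, 0.0723]
orientation: [0.768, 0.64, 0.0, 0.0]
force: [-0.0, 0.3, -4.9]
width: 0.0189
gripper_force: 39.4
```

Call:
{"fn": "step_arm", "kwargs": {"targets": [[[0, 0, 0.03, 0, 0, 0, 0], [0, 0, 0, 0, 0, 0, 0], [0, 0, 0, 0, 0, 0, 0]]]}}

```text
t: 7.62
eef_pos: [0.5344, 0.2257, 0.0709]
orientation: [0.768, 0.64, -0.0, 0.0]
force: [0.3, 0.4, -4.9]
width: 0.0192
gripper_force: 39.4
```

Call:
{"fn": "step_arm", "kwargs": {"targets": [[[0, 0, 0.02, 0, 0, 0, 0], [0, 0, 0.02, 0, 0, 0, 0], [0, 0, 0, 0, 0, 0, 0], [0, 0, 0, 0, 0, 0, 0]]]}}

```text
t: 7.95
eef_pos: [0.5349, 0.2258, 0.0702]
orientation: [0.768, 0.64, 0.0, 0.0]
force: [-1.7, -0.4, 5.2]
width: 0.019
gripper_force: 39.9
```

Contact: the vertical force went from -4.9 to +5.2 N. I'll release slowly, then rise.

Call:
{"fn": "step_arm", "kwargs": {"targets": [[[0, 0, 0, 0, 0, 0, 0.3], [0, 0, 0, 0, 0, 0, 0.5], [0, 0, 0, 0, 0, 0, 0.8], [0, 0, 0, 0, 0, 0, 0.8], [0, 0, 0, 0, 0, 0, 0.8], [0, 0, 0, 0, 0, 0, 0.8], [0, 0, -0.3, 0, 0, 0, 0.8], [0, 0, -0.6, 0, 0, 0, 0.8], [0, 0, -0.6, 0, 0, 0, 0.8], [0, 0, -0.6, 0, 0, 0, 0.8], [0, 0, -0.4, 0, 0, 0, 0.8], [0, 0, 0, 0, 0, 0, 0.8]]]}}

```text
t: 8.95
eef_pos: [0.5371, 0.2265, 0.1735]
orientation: [0.768, 0.64, 0.003, 0.001]
force: [0.8, 0.7, -0.1]
width: 0.0685
gripper_force: 0.0
```

Run:
```python
from h import *
p,d=optics.get_image("side"); P=cloud("side",d); Q=P.reshape(-1,3); c=(Q[:,:2]-O)@np.c_[XC,YC]*1000
def st(n,b,zl,zh):
    m=(c[:,0]>b[0])&(c[:,0]<b[1])&(c[:,1]>b[2])&(c[:,1]<b[3])&(Q[:,2]>zl)&(Q[:,2]<zh); print(n,m.sum(),np.percentile(c[m],[2,50,98],axis=0).round(1).tolist())
st("foot side",(-40,40,-5,60),.02,.04); st("foottop",(-40,40,-5,60),.042,.048); st("neck top",(-40,40,-5,60),.097,.104)
st("carr top",(-40,40,-110,0),.037,.043); st("post",(-40,40,-110,-30),.05,.085);st("fixed top",(-40,40,50,110),.037,.043)
go(cal(0,-.071,.15))
cv2.imwrite("pics/s3.png",cv2.convertScaleAbs(cv2.resize(p[160:400,160:420],None,fx=2.5,fy=2.5),alpha=1.5))
```

```text
foot side 383 [[-21.2, 0.8], [-3.0, 43.6], [39.4, 55.5]]
foottop 519 [[-20.2, 10.3], [-5.6, 36.1], [20.2, 50.0]]
neck top 187 [[-8.9, 20.1], [-0.1, 30.1], [9.2, 38.6]]
carr top 966 [[-24.7, -81.4], [-6.8, -43.4], [22.9, -19.4]]
post 163 [[-9.2, -70.0], [-5.2, -62.7], [3.5, -59.1]]
fixed top 1131 [[-25.2, 51.5], [-1.2, 80.1], [23.4, 96.9]]
t 9.0 pos [0.5361 0.2262 0.1713] rotvec err [ 0.24 -0.11 -0.02] F [ 0.2 -0.9 -0.2] w 0.0681
caliper xy mm [ 2.5 28.7]
units [-2.494 -0.064  0.527]
```

View pics/s3.png

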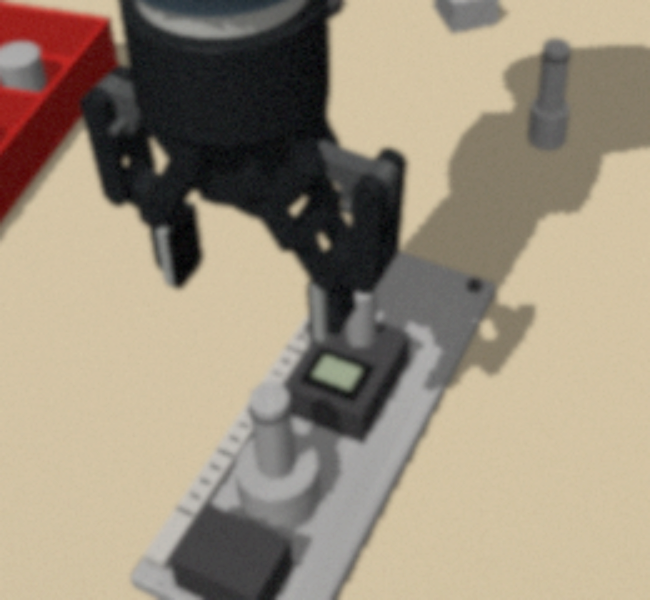

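The axle stands upright between the jaws, with its foot at crop (278,485), and measures about (0, 29.5) in caliper axes. The post is at crop (362,318), y≈-71. Next I'll move above the post and pinch it lightly, closing across x.

Call:
{"fn": "step_arm", "kwargs": {"targets": [[[-0.4, -0.01, 0, 0, 0, 0, 0.8], [-0.6, -0.02, 0.1, 0, 0, 0, 0.8], [-0.6, -0.02, 0.2, 0, 0, 0, 0.8], [-0.6, -0.02, 0.2, 0, 0, 0, 0.8], [-0.29, 0, 0, 0, 0, 0, 0.8], [0, 0, 0, 0, 0, 0, 0.8], [0, 0, 0, 0, 0, 0, 0.8], [0, 0, 0, 0, 0, 0, 0.8]]], "grip_force": 30}}

```text
t: 9.67
eef_pos: [0.5143, 0.129, 0.1494]
orientation: [0.768, 0.64, 0.0, -0.0]
force: [0.1, -0.6, 0.3]
width: 0.0684
gripper_force: 0.0
```

Run:
```python
from h import *
go(cal(-.0005,-.071,.15),cal(-.0005,-.071,.06))
```

```text
t 9.6667 pos [0.5143 0.129  0.1494] rotvec err [ 0.03 -0.04  0.01] F [ 0.1 -0.6  0.3] w 0.0684
caliper xy mm [ -1.5 -70.8]
units [-0.005  0.024 -0.014]
units [-2.00e-03 -1.00e-03  2.25e+00]
```

Call:
{"fn": "step_arm", "kwargs": {"targets": [[[0, 0.02, 0.5, 0, 0, 0, 0.8], [0, 0, 0.6, 0, 0, 0, 0.8], [0, 0, 0.6, 0, 0, 0, 0.8], [0, 0, 0.4, 0, 0, 0, 0.8], [0, 0, 0.12, 0, 0, 0, 0.8], [0, 0, 0, 0, 0, 0, 0.6], [0, 0, 0, 0, 0, 0, 0.4], [0, 0, 0, 0, 0, 0, 0], [0, 0, 0, 0, 0, 0, 0], [0, 0, 0, 0, 0, 0, 0], [0, 0, 0, 0, 0, 0, 0], [0, 0, 0, 0, 0, 0, 0]]]}}

```text
t: 10.67
eef_pos: [0.5164, 0.1284, 0.062]
orientation: [0.768, 0.64, 0.002, 0.001]
force: [0.6, 1.1, 6.1]
width: 0.0169
gripper_force: 30.2
```

Call:
{"fn": "step_arm", "kwargs": {"targets": [[[0, 0, 0, 0, 0, 0, 0], [0, 0, 0, 0, 0, 0, 0], [0, 0, 0, 0, 0, 0, 0]]]}}

```text
t: 10.92
eef_pos: [0.5163, 0.1284, 0.062]
orientation: [0.768, 0.64, 0.002, 0.001]
force: [1.0, -0.3, 6.4]
width: 0.0173
gripper_force: 30.2
```

Call:
{"fn": "step_arm", "kwargs": {"targets": [[[0.03, 0, 0, 0, 0, 0, 0], [0.06, 0, 0, 0, 0, 0, 0], [0.06, 0, 0, 0, 0, 0, 0], [0.06, 0, 0, 0, 0, 0, 0], [0.06, 0, 0, 0, 0, 0, 0], [0.06, 0, 0, 0, 0, 0, 0], [0.06, 0, 0, 0, 0, 0, 0], [0.06, 0, 0, 0, 0, 0, 0], [0.06, 0, 0, 0, 0, 0, 0], [0.06, 0, 0, 0, 0, 0, 0], [0.03, 0, 0, 0, 0, 0, 0], [0, 0, 0, 0, 0, 0, 0]]]}}

```text
t: 11.92
eef_pos: [0.5205, 0.1514, 0.062]
orientation: [0.768, 0.64, 0.001, 0.001]
force: [-0.1, -1.7, 6.8]
width: 0.0172
gripper_force: 30.4
```

Run:
```python
from h import *
go(); print(YC@telemetry.observe()["force"][:2])
```

```text
t 11.9167 pos [0.5205 0.1514 0.062 ] rotvec err [ 0.2   0.02 -0.04] F [-0.1 -1.7  6.8] w 0.0172
caliper xy mm [  0.6 -47.7]
-1.6973678417934348
```

Call:
{"fn": "step_arm", "kwargs": {"targets": [[[0.03, 0, 0, 0, 0, 0, 0], [0.03, 0, 0, 0, 0, 0, 0], [0.03, 0, 0, 0, 0, 0, 0], [0.03, 0, 0, 0, 0, 0, 0], [0.03, 0, 0, 0, 0, 0, 0], [0.03, 0, 0, 0, 0, 0, 0], [0, 0, 0, 0, 0, 0, 0]]]}}

```text
t: 12.5
eef_pos: [0.5217, 0.1575, 0.062]
orientation: [0.768, 0.64, 0.0, 0.002]
force: [-0.1, -4.5, 8.3]
width: 0.017
gripper_force: 30.5
```

Call:
{"fn": "step_arm", "kwargs": {"targets": [[[0.02, 0, 0, 0, 0, 0, 0], [0.02, 0, 0, 0, 0, 0, 0], [0.02, 0, 0, 0, 0, 0, 0], [0, 0, 0, 0, 0, 0, 0]]]}}

```text
t: 12.83
eef_pos: [0.5221, 0.1598, 0.062]
orientation: [0.768, 0.64, 0.0, 0.002]
force: [-0.1, -3.9, 7.0]
width: 0.0172
gripper_force: 30.5
```

Call:
{"fn": "step_arm", "kwargs": {"targets": [[[0.02, 0, 0, 0, 0, 0, 0], [0.02, 0, 0, 0, 0, 0, 0], [0.02, 0, 0, 0, 0, 0, 0], [0, 0, 0, 0, 0, 0, 0]]]}}

```text
t: 13.17
eef_pos: [0.5225, 0.1621, 0.062]
orientation: [0.768, 0.64, 0.0, 0.002]
force: [-0.1, -4.5, 8.5]
width: 0.0172
gripper_force: 30.5
```

Call:
{"fn": "step_arm", "kwargs": {"targets": [[[0.02, 0, 0, 0, 0, 0, 0], [0.02, 0, 0, 0, 0, 0, 0], [0, 0, 0, 0, 0, 0, 0]]]}}

```text
t: 13.42
eef_pos: [0.5228, 0.1637, 0.062]
orientation: [0.768, 0.64, 0.0, 0.002]
force: [0.3, -3.8, 7.7]
width: 0.0171
gripper_force: 30.5
```

Still sliding freely at about 4 N, so I'll take smaller steps.

Call:
{"fn": "step_arm", "kwargs": {"targets": [[[0.02, 0, 0, 0, 0, 0, 0], [0, 0, 0, 0, 0, 0, 0]]]}}

```text
t: 13.58
eef_pos: [0.5229, 0.1645, 0.062]
orientation: [0.768, 0.64, 0.0, 0.002]
force: [0.2, -4.4, 7.3]
width: 0.0168
gripper_force: 30.5
```

Call:
{"fn": "step_arm", "kwargs": {"targets": [[[0.02, 0, 0, 0, 0, 0, 0], [0, 0, 0, 0, 0, 0, 0]]]}}

```text
t: 13.75
eef_pos: [0.5231, 0.1652, 0.062]
orientation: [0.768, 0.64, 0.0, 0.002]
force: [-0.0, -4.4, 8.4]
width: 0.0171
gripper_force: 30.5
```

Call:
{"fn": "step_arm", "kwargs": {"targets": [[[0.02, 0, 0, 0, 0, 0, 0], [0, 0, 0, 0, 0, 0, 0]]]}}

```text
t: 13.92
eef_pos: [0.523, 0.1652, 0.062]
orientation: [0.769, 0.64, -0.001, 0.003]
force: [-0.2, -6.5, 8.1]
width: 0.0173
gripper_force: 30.6
```

The jaw has stopped at both contacts and the force is rising. I'll press gently to about 11 N.

Call:
{"fn": "step_arm", "kwargs": {"targets": [[[0.02, 0, 0, 0, 0, 0, 0], [0, 0, 0, 0, 0, 0, 0]]]}}

```text
t: 14.08
eef_pos: [0.5231, 0.1653, 0.062]
orientation: [0.769, 0.64, -0.001, 0.003]
force: [-0.9, -8.9, 10.3]
width: 0.017
gripper_force: 30.7
```

Call:
{"fn": "step_arm", "kwargs": {"targets": [[[0.02, 0, 0, 0, 0, 0, 0], [0, 0, 0, 0, 0, 0, 0]]]}}

```text
t: 14.25
eef_pos: [0.523, 0.1653, 0.062]
orientation: [0.769, 0.639, -0.002, 0.004]
force: [-1.0, -11.6, 10.1]
width: 0.0168
gripper_force: 30.8
```

The push is 11.6 N, inside the holding range. I'll hold briefly, release and rise.

Call:
{"fn": "step_arm", "kwargs": {"targets": [[[0, 0, 0, 0, 0, 0, 0], [0, 0, 0, 0, 0, 0, 0], [0, 0, 0, 0, 0, 0, 0.5], [0, 0, 0, 0, 0, 0, 0.8], [0, 0, 0, 0, 0, 0, 0.8], [0, 0, 0, 0, 0, 0, 0.8], [0, 0, -0.2, 0, 0, 0, 0.8], [0, 0, -0.6, 0, 0, 0, 0.8], [0, 0, -0.7, 0, 0, 0, 0.8], [0, 0, -0.7, 0, 0, 0, 0.8], [-0.3, 0, -0.7, 0, 0, 0, 0.8], [-0.5, 0, -0.4, 0, 0, 0, 0.8]]]}}

```text
t: 15.25
eef_pos: [0.5179, 0.1389, 0.1963]
orientation: [0.767, 0.641, 0.002, 0.001]
force: [0.4, -0.2, 1.2]
width: 0.0682
gripper_force: 0.0
```

Call:
{"fn": "step_arm", "kwargs": {"targets": [[[-0.6, 0, 0, 0, 0, 0, 0.8], [-0.6, 0, 0, 0, 0, 0, 0.8], [-0.6, 0, 0, 0, 0, 0, 0.8], [-0.6, 0, 0, 0, 0, 0, 0.8], [-0.4, 0, 0, 0, 0, 0, 0.8], [0, 0, 0, 0, 0, 0, 0.8], [0, 0, 0, 0, 0, 0, 0.8], [0, 0, 0, 0, 0, 0, 0.8]]]}}

```text
t: 15.92
eef_pos: [0.4964, 0.028, 0.1928]
orientation: [0.768, 0.64, 0.0, -0.0]
force: [0.7, 0.6, 0.0]
width: 0.0684
gripper_force: 0.0
```

Run:
```python
from h import *
p,d=optics.get_image("side"); P=cloud("side",d); Q=P.reshape(-1,3); c=(Q[:,:2]-O)@np.c_[XC,YC]*1000
def st(n,b,zl,zh):
    m=(c[:,0]>b[0])&(c[:,0]<b[1])&(c[:,1]>b[2])&(c[:,1]<b[3])&(Q[:,2]>zl)&(Q[:,2]<zh); print(n,m.sum(),np.percentile(c[m],[2,50,98],axis=0).round(1).tolist())
st("foottop",(-40,40,0,70),.042,.048); st("neck top",(-40,40,0,70),.097,.104)
st("carr top",(-40,40,-110,14),.037,.0415); st("post top",(-40,40,-110,-10),.079,.085)
go()
cv2.imwrite("pics/s4.png",cv2.convertScaleAbs(cv2.resize(p[160:400,160:420],None,fx=2.5,fy=2.5),alpha=1.5))
```

```text
foottop 660 [[-20.3, 1.0], [-5.1, 43.0], [19.8, 61.7]]
neck top 199 [[-8.7, 31.1], [0.0, 40.6], [9.1, 49.0]]
carr top 615 [[-24.9, -45.0], [-10.7, -20.8], [23.3, 13.4]]
post top 117 [[-8.3, -39.3], [-0.6, -30.5], [7.1, -22.8]]
t 15.9667 pos [0.4964 0.0282 0.1927] rotvec err [ 0.01 -0.02  0.04] F [-0.1  0.6  0.1] w 0.0681
caliper xy mm [  -1.  -173.2]
```

View pics/s4.png

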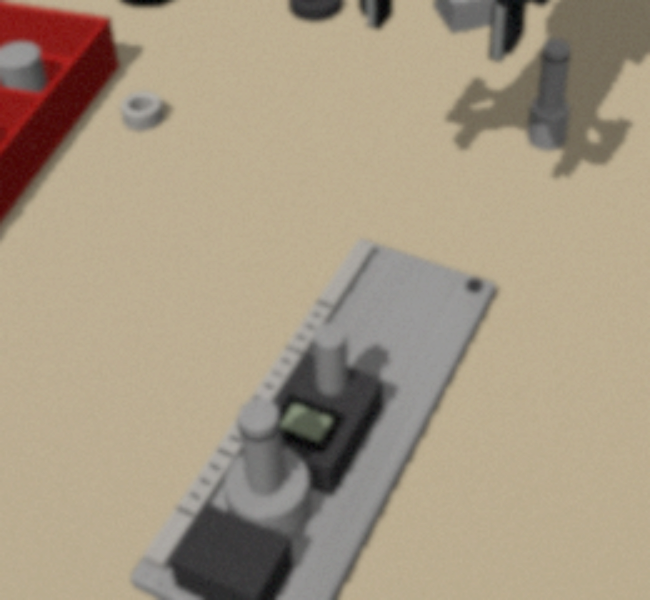

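The axle stands upright with its foot at crop (265,495), clamped between the fixed jaw at (232,550) and the carriage at (330,430). The gap from neck to post is about 71 mm against 72 expected, and x≈0. The robot is clear, so I'll hand in.

```bash
python3 -c "
from rig import env; print(env.sign_off())"
```

```text
the job is handed in; nothing more can be done
None
```

The thick round-footed axle stands upright mid-bed (x about 0), held between both jaws after an 11.6 N closing push; I handed the job in at about 16 s with the arm clear.

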